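Tap a flanged bearing cup square into a wheel hub with a brass drift

TASK

Take the brass drift from its stand and use its tip to press the flanged bearing cup into the clamped wheel hub, working gently by turns around the rim so that the cup goes in square and never cocks, until its flange sits fully home on the hub all the way round. Touch the cup only with the drift, leave the other things alone, and put the drift back in its stand, hanging by its collar as it was.

Things in the scene. Friction and masses are not known exactly. Their poses are not given: they have to be found in the camera images.
- drift_mid (a point): the drift: upright brass bar, round shank 22 mm thick, 0.3 kg, hanging nose down in its stand on a collar 34 mm across. This point is on its axis at the middle of the shank, 60 mm above the collar's underside (shank runs 8 to 110 mm above it); z runs from nose to head. The 16 mm flat nose is adjustable: its face is 28 to 44 mm below the collar's underside, locked, different each time, unknown.
- well (a point): centre of the stand's flat top, over its well. The stand is a fixed grey block 80 x 80 mm, 60 mm tall, with one square well 25 mm wide and 52 mm deep. The drift's collar rests on this top; below the collar a guide 20 mm thick and 15 mm long, then the nose, hang in the well.
- bore_mouth (a point): centre of the flat top face of the hub, on the bore's axis; z is up along the axis. The black hub, 104 mm across at its top, is clamped to a steel fixture plate 136 mm square, and this face is 60 mm above the slotted aluminium plate. A fixed steel axle 18 mm thick stands in the middle and rises 8 mm above this face.
- flange_under (a point): the cup: a steel ring, flange 84 mm across outside, 56 mm inside, 6 mm thick, over a 63 mm skirt started in the bore. This point: centre of the flange's underside; z is the cup's axis. It starts 5.5 to 8 mm above bore_mouth, up to 0.024 rad askew; home is level with bore_mouth. The press fit holds it wherever it is left. Tilted over 0.075 rad (4 degrees) it is cocked and spoilt.
- rim_a (a point): small dark dimple on the flange's top at mid-width, 35 mm from the cup's axis, 6 mm above the underside: a good place to push. A pushed side sinks while the far side stays or rises a little, so one-sided pushing cocks the cup. It moves at about 13 N at a dimple, up to 18 N between; a side that is home stops dead and the force climbs. Over 40 N from the drift damages the cup.
- rim_b (a point): second dimple on the flange's top, 120 degrees on from the first; behaves alike
- rim_c (a point): third dimple on the flange's top, 120 degrees further; behaves alike
- wheel_1: loose black wheel with a brass gear in its middle, 72 mm across, 34 mm tall, origin under its centre; bystander
- wheel_2: same kind of wheel; bystander
- wheel_3: same kind of wheel; bystander
- wheel_4: same kind of wheel; bystander
- spare_cup: second flanged cup lying loose, flange down, 84 mm across, 22 mm tall, origin under its centre; bystander
- spanner: loose spanner 130 mm long lying flat; bystander
Not all that is in view belongs to the job. Of the things like the part that bears drift_mid, leave any that is blue; of the rest the smaller one is meant.

How it is judged:
On the way, in this order (a step that is already met when the one before it is completed fails the run):
1. the drift is lifted out of its stand (z of drift_mid in the frame of well above 0.105 m), for 0.1 s.
2. the cup is home: flange within 1.6 mm of the hub's face and square within 0.025 rad (z of flange_under in the frame of bore_mouth below 0.0016 m and angle between the z axis of flange_under and the z axis of bore_mouth, either way round below 0.025 rad), for 0.2 s.
At the end, for the whole second after the job is handed in: The cup's flange lies on the hub (underside within 1.6 mm of the face, square within 0.025 rad); the drift stands released and still in its stand, collar on the top (within 4 mm), centred within 10 mm, upright within 0.1 rad (all of step 2 and horizontal distance between drift_mid and well below 0.01 m and z of drift_mid in the frame of well below 0.064 m and angle between drift_mid's own z axis and vertical below 0.1 rad and linear speed of drift below 0.02 m/s); the robot touches nothing.
It fails at once if the cup cocks: more than 0.075 rad out of square with the bore (angle between the z axis of flange_under and the z axis of bore_mouth, either way round above 0.075 rad).
It fails at once if the drift pushes the cup with more than 40 N (contact force between drift and cup above 40 N).
It fails at once if the gripper or arm itself presses on the cup (over 2 N) (contact force between any of the fingers, the arm and cup above 2 N).
It fails at once if a bystander is moved more than 30 mm (distance of any of wheel_1, wheel_2, wheel_3, wheel_4, spare_cup, spanner from where it was at the start of the episode above 0.03 m).
It also fails if it takes over 64 s, if anything falls off the work surface, if the arm or the gripper's body presses on something with over 40 N, if the wrist force passes 120 N, or if a joint passes its speed limit or range.

ROBOT

A 6-joint arm with a two-finger parallel gripper is mounted at the origin on the work surface. World frame = base frame: x ahead of the robot, y to its left, z up, the work surface at z = 0. Lengths are in m, angles in rad, forces in N, time in s.
With the tool pointing down it reaches from about 0.325 to 0.85 m from the base axis. Payload 4.4 kg.
Tool frame: the origin (TCP) lies at the very end of the fingers, on their centre line; the grasp point (between the pads) lies 19 mm behind it (r.pinch_z is the z of the grasp point in the tool frame, in m); z points along the fingers, y is the line along which they close (so a half turn about z gives the same grasp; the last joint's range is limited). The gripper opens to 94 mm and grips with 3 to 60 N. Pads are 16 mm wide; open, the fingers measure 119 mm over their backs; the gripper's body (75 mm by 177 mm) begins 78 mm behind the grasp point.
Start: joints at [1.192, 0.207, 1.542, -0, 1.393, -0.15], TCP at [0.13, 0.56, 0.205] pointing down, gripper open.
Joint ranges: [-2.73, 2.73], [-0.86, 2.22], [0.23, 2.46], [-1.11, 4.25], [0.08, 2.63], [-2.82, 2.82]. Speed limits (rad/s): [2.79, 2.79, 3.14, 3.14, 3.14, 3.14].

INTERFACE

Orientations are given as a unit quaternion [w, x, y, z].
In Python, from bench import telemetry, optics, r gives the robot as it stands.
- The arm moves only by the tool send_rows, never from a script. Its arguments are lists of equal length, an entry for each row: "offset": the shift along the tool's x, y, z in mm, a list of three; "spin": the turn about the tool's z in rad. In form: {"offset": [[tx, ty, tz], ...], "spin": [spin, ...]}. A call has 1 to 12 rows; each row is the pose to reach, as a shift and turn from the pose commanded when the call began, along the tool's axes at that moment; what a row does not reach only later rows make up. A row lasts 1/8 s, in which the tool goes at most 62.5 mm and 10.7 degrees, less where a joint would pass 70% of its speed; a pose out of reach is approached as far as the arm can. A call with a gripper value outside its range is refused whole. "jaw" is the opening, from 0 (shut) to 1 (fully open), set as the call begins (left out, the last holds). The fingers move at their own pace and stop on an object; "newtons" is the grip in N (left out, the last holds). Time passes only in rows, so rows that repeat a pose let the fingers close. It gives the time, the measured TCP pose, the force, the opening and the grip force at its end, in the units of the state.
- telemetry.state(): the state, without advancing time (a new reading comes with each control period).
- optics.capture(name): name is "scene" or "side" or "wrist"; returns a dict with "color" (420x560x3 uint8, blue, green, red), "camera_matrix" (3x3 intrinsics, pixels), "k1" (the pictures are not rectified: a ray, as slopes to the right and down, at radius r is drawn at 1 + k1 r^2 times it, then the intrinsics apply), "eye" and "orientation" of the camera in the world; the wrist camera has in their place "hand_eye" (4x4, takes a point from camera to tool coordinates, whose origin is the TCP and whose axes are the flange's). Camera axes: x right, y down, z forward; pixel columns grow to the right and rows downward; lengths in m; the calibration is good to about 2 mm. A picture is of the moment at which its call begins: read the wrist's pose just before it. There is no depth.
- r.hand_in(): hands the job in; it is judged then, once.
The state is a dict: "time": time; "q": joint angles; "qd": joint speeds; "effort": joint torques, N m; "eef_pos": TCP position; "ee_rot": TCP orientation; "wrist_force": force on the tool from outside, world axes, zero at the start; "ft_torque": the same for the moment, N m; "width": finger opening in m; "finger_force": force on a finger pad.
Only numpy, scipy, OpenCV 4.12 (cv2) and the standard library are available. Lean on these libraries where they do the work, as an engineer would, in place of code of your own. Each camera call takes 0.05 s, during which the arm holds its last target. There are 200 camera calls.

## Working session

There is one attempt and no reset: what is moved stays moved. The work goes in short steps, Python scripts to look and compute and a tool call to move; the robot and the scene stay as the last step left them, time stands still between calls to the robot, and variables do not carry over. Pictures are saved under pics/ and viewed, at most 10 in all, crops included, and the job is handed in when it is done.

Besides the shell and the picture viewer there is one more tool, called after "Emit:" as a command line: name --pt "numbers of a row" for each row, then --argument value for the rest. send_rows: Moves the arm, as the interface text tells. Its arguments: {"type":"object","properties":{"offset":{"type":"array"},"spin":{"type":"array"},"jaw":{"type":"number"},"newtons":{"type":"number"}},"required":["offset","spin"]}

```bash
ls; mkdir -p pics; cat > h.py <<'E'
import numpy as np, cv2
from scipy.spatial.transform import Rotation as R
from bench import telemetry, optics, r
def rot(q): return R.from_quat([q[1],q[2],q[3],q[0]]).as_matrix()
def cap(name):
    s=telemetry.state(); c=optics.capture(name)
    if name=="wrist":
        T=np.eye(4);T[:3,:3]=rot(s["ee_rot"]);T[:3,3]=s["eef_pos"];T=T@np.array(c["hand_eye"]);c["R"]=T[:3,:3];c["t"]=T[:3,3]
    else:
        o=np.array(c["orientation"]);c["R"]=rot(o) if o.size==4 else o;c["t"]=np.array(c["eye"])
    return c
def ray(c,u,v):
    K=np.array(c["camera_matrix"]);p=cv2.undistortPoints(np.array([[[u,v]]],float),K,np.array([c["k1"],0,0,0.]))[0,0]
    d=c["R"]@np.array([p[0],p[1],1]);return c["t"],d/np.linalg.norm(d)
def onz(c,u,v,z):
    o,d=ray(c,u,v);return o+d*(z-o[2])/d[2]
def proj(c,P):
    p=c["R"].T@(np.array(P,float)-c["t"]);K=np.array(c["camera_matrix"]);x=p[:2]/p[2];x=x*(1+c["k1"]*(x@x));return K[:2,:2]@x+K[:2,2]
def tri(c1,p1,c2,p2):
    A=np.zeros((3,3));b=np.zeros(3)
    for c,p in((c1,p1),(c2,p2)):
        o,d=ray(c,*p);M=np.eye(3)-np.outer(d,d);A+=M;b+=M@o
    return np.linalg.solve(A,b)
E
python3 - <<'E'
from h import *
import pickle
for n in("scene","side"):
    c=cap(n);cv2.imwrite(f"pics/{n}0.png",c["color"]);pickle.dump(c,open(n+".pkl","wb"));print(n,c["t"],c["R"][:,2],c["camera_matrix"],c["k1"])
s=telemetry.state();print(s)
E
```

```text
pics
scene [ 1.23955323 -0.51189728  1.10386017] [-0.54177475  0.39670249 -0.74101772] [[463.07170316   0.         276.16311627]
 [  0.         463.07170316 208.9395361 ]
 [  0.           0.           1.        ]] -0.12300522426396861
side [ 0.4185029  -0.77277419  0.79706934] [ 0.07306085  0.74408954 -0.66407294] [[382.73058969   0.         285.75584994]
 [  0.         382.73058969 216.77650235]
 [  0.           0.           1.        ]] 0.026697284046302214
{'time': 0.1, 'q': array([ 1.19148635e+00,  2.07389416e-01,  1.54277658e+00, -3.01286044e-05,
        1.39348612e+00, -1.50549281e-01]), 'qd': array([-0.00101687, -0.00233732, -0.0039584 ,  0.00097554,  0.00245532,
        0.00060045]), 'effort': array([-1.09028719e-03, -3.71866429e+01, -2.82291234e+01,  6.99833455e-02,
        3.12702789e-02, -6.83133294e-05]), 'eef_pos': array([0.13017363, 0.55933626, 0.20439226]), 'ee_rot': array([-2.55318956e-04,  1.14128392e-01,  9.93465475e-01, -9.97689964e-04]), 'wrist_force': array([ 0.53794474, -0.66384897, -0.63812802]), 'ft_torque': array([ 0.04768088,  0.01939043, -0.00355989]), 'finger_force': 0.0, 'width': 0.09404594479898654}
```

View pics/scene0.png

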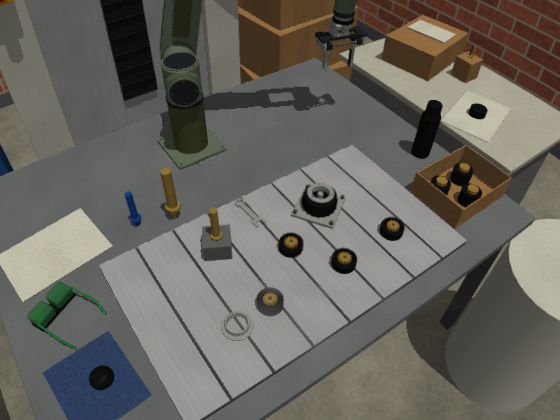

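View pics/side0.png

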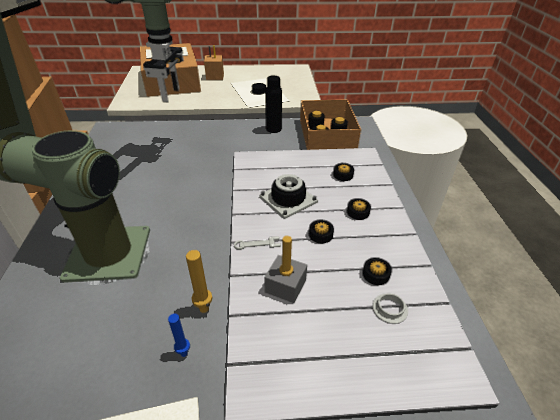

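Both views show the target drift in the grey stand (scene 214,222; side 287,255). The blue bar and the larger brass bar stand apart from it. The hub and cup are at scene 320,193 and side 289,184. I'll triangulate these.

```bash
python3 - <<'E'
from h import *
import pickle
a,b=[pickle.load(open(n+".pkl","rb")) for n in("scene","side")]
print("head",tri(a,(213.5,210),b,(287,238.5)))
print("collar",tri(a,(215,238),b,(286.5,270)))
print("cup",tri(a,(320.5,192),b,(289,183.5)))
for n,c in(("scene",a),("side",b)):
    hsv=cv2.cvtColor(c["color"],cv2.COLOR_BGR2HSV)
    m=cv2.inRange(hsv,(12,120,60),(30,255,255));N,l,s,ce=cv2.connectedComponentsWithStats(m)
    print(n,[(s[i].tolist(),ce[i].round(1).tolist()) for i in range(1,N) if s[i,4]>60 and s[i,4]<1500])
E
```

```text
head [ 0.4817705  -0.16343486  0.18890922]
collar [ 0.48408529 -0.16848072  0.08142221]
cup [0.51814226 0.18210587 0.08715784]
scene [([350, 5, 9, 24, 71], [355.2, 15.8]), ([328, 44, 23, 37, 457], [338.9, 61.1]), ([160, 168, 20, 50, 496], [169.6, 192.9]), ([209, 208, 13, 32, 253], [214.4, 225.0]), ([387, 220, 13, 11, 103], [392.7, 225.3]), ([284, 236, 14, 12, 123], [290.5, 241.5]), ([338, 252, 14, 12, 132], [344.3, 257.3]), ([263, 293, 15, 12, 111], [269.7, 298.5])]
side [([165, 43, 36, 51, 943], [184.9, 73.0]), ([204, 45, 20, 35, 466], [213.5, 66.0]), ([140, 46, 20, 50, 411], [147.9, 74.8]), ([338, 164, 12, 9, 77], [343.6, 168.1]), ([24, 183, 28, 31, 410], [38.2, 195.3]), ([353, 200, 13, 11, 104], [359.0, 205.0]), ([315, 222, 14, 12, 119], [321.4, 227.5]), ([279, 236, 14, 40, 363], [286.2, 257.0]), ([186, 250, 26, 63, 894], [198.1, 281.1]), ([370, 261, 16, 14, 159], [377.6, 267.2])]
```

```bash
cat >> h.py <<'E'
def off(P,yaw=None):
    "offset mm in tool axes to world TCP P; spin to make tool y point at world angle yaw (mod pi)"
    s=telemetry.state();M=rot(s["ee_rot"]);o=M.T@(np.array(P)-s["eef_pos"])*1000
    print("offset",o.round(1),"tilt",np.degrees(np.arccos(-M[2,2])).round(2),"tool y ang",round(float(np.arctan2(M[1,1],M[0,1])),3))
    if yaw is not None: print("spin",round(float((np.arctan2(M[1,1],M[0,1])-yaw+np.pi/2)%np.pi-np.pi/2),3))
E
python3 - <<'E'
from h import *
c=cap("wrist");print(c["hand_eye"],c["camera_matrix"],c["k1"])
off((0.50,0.18,0.33))
off((0.48,-0.165,0.33))
E
```

```text
[[ 1.17114525e-03 -9.58740569e-01 -2.84280056e-01  8.32124400e-02]
 [ 9.99999233e-01  1.23710751e-03 -5.24862906e-05  2.98297624e-05]
 [ 4.02005729e-04 -2.84279777e-01  9.58741283e-01 -1.79015361e-01]
 [ 0.00000000e+00  0.00000000e+00  0.00000000e+00  1.00000000e+00]] [[368.95225033   0.         281.10743862]
 [  0.         368.95225033 212.37193443]
 [  0.           0.           1.        ]] -0.06612948509499753
offset [-446.2 -285.9 -125. ] tilt 0.1 tool y ang 1.342
offset [-505.  -626.4 -124.5] tilt 0.1 tool y ang 1.342
```

Emit:
send_rows --pt "0 0 -60" --pt "-40 -30 -110" --pt "-85 -60 -125" --pt "-135 -90 -125" --pt "-185 -120 -125" --pt "-235 -150 -125" --pt "-285 -185 -125" --pt "-335 -215 -125" --pt "-385 -250 -125" --pt "-430 -276 -125" --pt "-446 -286 -125" --pt "-446 -286 -125" --spin '[0,0,0,0,0,0,0,0,0,0,0,0]'

```text
time: 1.65
eef_pos: [0.4999, 0.1799, 0.3298]
ee_rot: [-0.001, 0.115, 0.993, 0.0]
wrist_force: [-0.5, -0.2, -0.2]
width: 0.0942
finger_force: 0.0
```

```bash
python3 - <<'E'
from h import *
import pickle
c=cap("wrist");pickle.dump(c,open("w1.pkl","wb"));cv2.imwrite("pics/w1.png",c["color"]);print(telemetry.state()["eef_pos"])
off((0.48,-0.165,0.33))
E
```

```text
[0.49929454 0.18084364 0.33008733]
offset [-5.970e+01 -3.412e+02 -1.000e-01] tilt 0.09 tool y ang 1.342
```

View pics/w1.png

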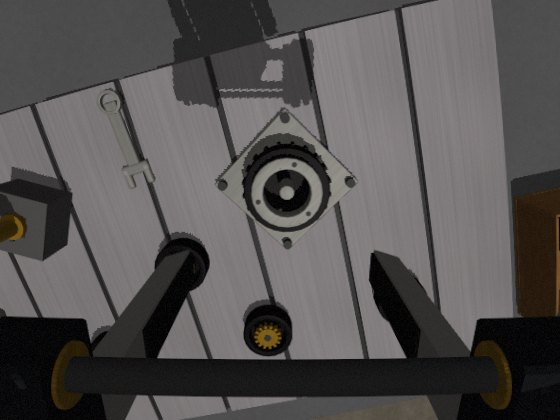

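The hub is at about (287,190), with three dark dimples visible near (294,165), (309,212) and (268,214). I'll refine these with a mask.

```bash
python3 - <<'E'
from h import *
import pickle
c=pickle.load(open("w1.pkl","rb"));g=cv2.cvtColor(c["color"],cv2.COLOR_BGR2GRAY)
x0,y0=240,140;k=g[y0:y0+100,x0:x0+95]
m=(k>110).astype(np.uint8)
cn,h=cv2.findContours(m,cv2.RETR_CCOMP,cv2.CHAIN_APPROX_NONE)
for i,q in enumerate(cn):
    M=cv2.moments(q);A=cv2.contourArea(q)
    if A>1 and len(q)>4:
        e=cv2.fitEllipse(q);u,v=e[0][0]+x0,e[0][1]+y0
        print(round(A),np.round([u,v],1),np.round(e[1],1),"hole" if h[0,i,3]>=0 else "",onz(c,u,v,0.086).round(4))
v=cv2.resize(c["color"][y0:y0+100,x0:x0+95],None,fx=6,fy=6,interpolation=cv2.INTER_CUBIC);cv2.imwrite("pics/w1c.png",v)
E
```

```text
110 [286.8 192.5] [11.5 12.4]  [0.5183 0.1824 0.086 ]
3640 [286.6 192.5] [67.3 68.9]  [0.5183 0.1822 0.086 ]
28 [307.9 213.3] [5.7 6.5] hole [0.549  0.2013 0.086 ]
27 [257.8 201.8] [6.1 6.1] hole [0.5215 0.1464 0.086 ]
1940 [286.6 192.9] [49.1 50.4] hole [0.5187 0.1822 0.086 ]
30 [293.9 164.1] [5.9 6.6] hole [0.4875 0.1979 0.086 ]
67 [331.3 145.4] [ 6.3 17. ]  [0.4761 0.2441 0.086 ]
1844 [286.1 188.9] [100.  113.2]  [0.5139 0.1826 0.086 ]
57 [243.7 143.4] [ 7.8 13.8]  [0.4514 0.1476 0.086 ]
```

View pics/w1c.png

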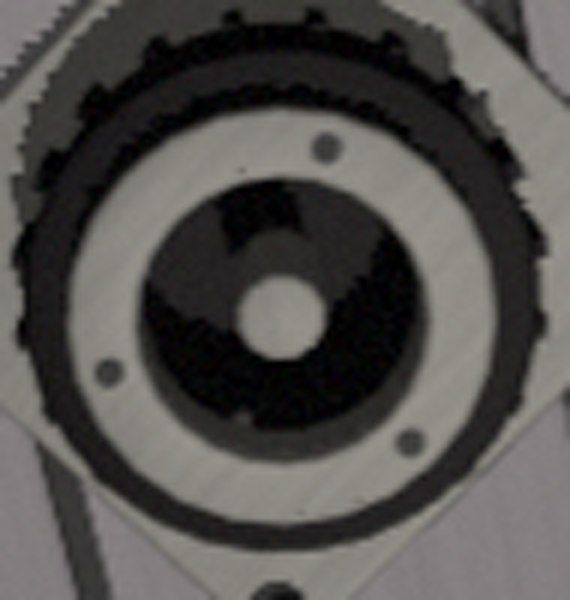

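Emit:
send_rows --pt "0 -50 0" --pt "-10 -110 0" --pt "-20 -165 0" --pt "-30 -220 0" --pt "-40 -275 0" --pt "-55 -325 0" --pt "-60 -341 0" --pt "-60 -341 0" --pt "-60 -341 0" --spin '[0,0,0,0,0,0,0,0,0]'

```text
time: 2.82
eef_pos: [0.4812, -0.1633, 0.3306]
ee_rot: [0.0, 0.113, 0.994, 0.0]
wrist_force: [0.2, -0.3, 0.5]
width: 0.0938
finger_force: 0.0
```

```bash
python3 - <<'E'
from h import *
import pickle
c=cap("wrist");pickle.dump(c,open("w2.pkl","wb"));cv2.imwrite("pics/w2.png",c["color"]);print(telemetry.state()["eef_pos"])
a,b=[pickle.load(open(n+".pkl","rb")) for n in("scene","side")]
print("big top",tri(a,(167,172),b,(193,255)),"base",tri(a,(174,214),b,(202,308)))
hsv=cv2.cvtColor(c["color"],cv2.COLOR_BGR2HSV)
m=cv2.inRange(hsv,(12,120,40),(30,255,255));N,l,s,ce=cv2.connectedComponentsWithStats(m)
print([(s[i].tolist(),ce[i].round(1).tolist()) for i in range(1,N) if s[i,4]>60])
E
```

```text
[ 0.48120931 -0.16333839  0.33061769]
big top [ 0.27734079 -0.20072247  0.18841488] base [ 0.27359681 -0.20562374  0.00483468]
[([184, 0, 43, 33, 646], [208.0, 17.3]), ([266, 163, 29, 48, 1062], [279.4, 186.1]), ([415, 213, 31, 30, 589], [430.3, 227.5]), ([488, 284, 28, 27, 491], [501.2, 297.1]), ([318, 316, 27, 26, 477], [331.1, 328.3]), ([51, 341, 37, 68, 665], [63.3, 374.6]), ([475, 341, 14, 15, 100], [482.6, 349.1]), ([488, 341, 24, 68, 556], [502.2, 381.1])]
```

View pics/w2.png

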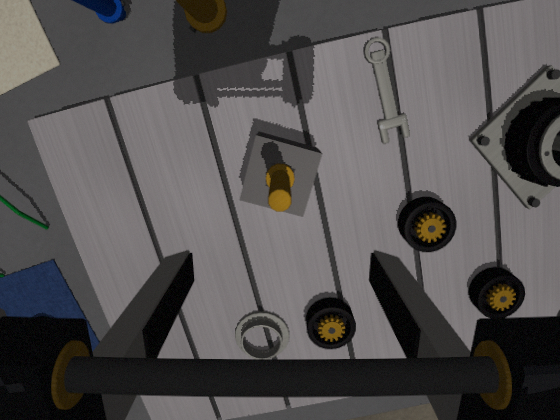

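The drift head is at about (280,200) and the stand top spans (240..321, 133..216). The big brass bar is well clear of both.

```bash
python3 - <<'E'
from h import *
import pickle
c=pickle.load(open("w2.pkl","rb"));hsv=cv2.cvtColor(c["color"],cv2.COLOR_BGR2HSV)
m=cv2.inRange(hsv,(12,120,40),(30,255,255))
for y in range(162,212,3):
    x=np.where(m[y,260:300])[0]+260; print(y,x.min() if len(x) else 0,x.max() if len(x) else 0, hsv[y,280,2])
for v in(199,200,201): print(onz(c,280,v,0.185))
# stand top: corners
g=cv2.cvtColor(c["color"],cv2.COLOR_BGR2GRAY)
mm=((g[120:225,230:330]>70)&(g[120:225,230:330]<130)&(hsv[120:225,230:330,1]<60)).astype(np.uint8)
mm=cv2.morphologyEx(mm,cv2.MORPH_OPEN,np.ones((3,3)))
N,l,s,ce=cv2.connectedComponentsWithStats(mm)
for i in range(1,N):
    if s[i,4]>300:
        pts=np.argwhere(l==i)[:,::-1].astype(np.float32);rc=cv2.minAreaRect(pts);B=cv2.boxPoints(rc)+[230,120]
        print(s[i],rc[1:],B.tolist(),[onz(c,*p,0.073).round(4).tolist() for p in B])
E
```

```text
162 0 0 36
165 273 287 60
168 269 290 60
171 267 292 45
174 266 293 44
177 266 293 47
180 266 293 46
183 267 292 47
186 268 291 44
189 270 289 77
192 269 289 139
195 269 290 144
198 268 290 145
201 268 290 147
204 269 290 143
207 271 288 140
210 275 284 134
[ 0.48132409 -0.16419935  0.185     ]
[ 0.48223807 -0.1644094   0.185     ]
[ 0.48315348 -0.16461978  0.185     ]
[   0    0   41  105 2597] ((104.0, 40.0), 90.0) [[230.0, 120.0], [270.0, 120.0], [270.0, 224.0], [230.0, 224.0]] [[0.4046, -0.2061, 0.073], [0.4151, -0.1611, 0.073], [0.5379, -0.1903, 0.073], [0.5268, -0.2389, 0.073]]
[  48   22   45   75 1723] ((46.10249328613281, 67.93558502197266), 14.470293045043945) [[261.21170806884766, 207.05462646484375], [278.18731689453125, 141.27414321899414], [322.8273162841797, 152.7941436767578], [305.8517074584961, 218.5746307373047]] [[0.5142, -0.1957, 0.073], [0.4409, -0.1574, 0.073], [0.4657, -0.109, 0.073], [0.541, -0.1453, 0.073]]
```

```bash
python3 - <<'E'
from h import *
import pickle
c=pickle.load(open("w2.pkl","rb"));print(onz(c,279.5,175.5,0.081))
off((0.482,-0.1645,0.106))
E
```

```text
[ 0.47939218 -0.16460984  0.081     ]
offset [ -1.   -1.1 224.6] tilt 0.04 tool y ang 1.345
```

Emit:
send_rows --pt "0 -1 50" --pt "0 -1 100" --pt "0 -1 150" --pt "0 -1 195" --pt "0 -1 215" --pt "0 -1 224" --pt "0 -1 224" --pt "0 -1 224" --spin '[0,0,0,0,0,0,0,0]' --jaw 1

```text
time: 3.88
eef_pos: [0.482, -0.1666, 0.1079]
ee_rot: [0.001, 0.114, 0.993, -0.001]
wrist_force: [0.0, 0.8, 0.1]
width: 0.094
finger_force: 0.0
```

Emit:
send_rows --pt "0 0 0" --pt "0 0 0" --pt "0 0 0" --pt "0 0 0" --pt "0 0 0" --pt "0 0 0" --pt "0 0 0" --pt "0 0 0" --spin '[0,0,0,0,0,0,0,0]' --jaw 0 --newtons 15

```text
time: 4.88
eef_pos: [0.481, -0.166, 0.1065]
ee_rot: [0.0, 0.114, 0.993, 0.0]
wrist_force: [0.8, 2.3, 0.3]
width: 0.0219
finger_force: 15.0
```

Emit:
send_rows --pt "0 0.5 0" --pt "0 1 0" --pt "0 1 0" --spin '[0,0,0]' --newtons 15

```text
time: 5.25
eef_pos: [0.481, -0.1659, 0.1065]
ee_rot: [0.0, 0.114, 0.993, -0.0]
wrist_force: [-1.3, -2.2, 1.5]
width: 0.0218
finger_force: 15.0
```

Emit:
send_rows --pt "0 0 0" --pt "0 0 0" --pt "0 0 0" --spin '[0,0,0]' --newtons 58

```text
time: 5.62
eef_pos: [0.481, -0.1658, 0.1065]
ee_rot: [0.0, 0.114, 0.993, -0.0]
wrist_force: [0.2, -1.3, 0.3]
width: 0.0215
finger_force: 58.0
```

```bash
python3 - <<'E'
from h import *
for i in range(2):
    s=telemetry.state();print(s["eef_pos"],s["wrist_force"],s["width"])
E
```

```text
[ 0.48101531 -0.16579017  0.10653143] [ 0.21006241 -1.3443582   0.32485378] 0.0214981102024098
[ 0.48101531 -0.16579017  0.10653143] [ 0.21006241 -1.3443582   0.32485378] 0.0214981102024098
```

Emit:
send_rows --pt "0 0 -5" --pt "0 0 -15" --pt "0 0 -35" --pt "0 0 -60" --pt "0 0 -85" --pt "0 0 -105" --pt "0 0 -110" --pt "0 0 -110" --pt "0 0 -110" --spin '[0,0,0,0,0,0,0,0,0]'

```text
time: 6.75
eef_pos: [0.4802, -0.1649, 0.2152]
ee_rot: [-0.001, 0.114, 0.993, 0.001]
wrist_force: [0.1, -0.4, -3.1]
width: 0.0218
finger_force: 58.0
```

```bash
python3 - <<'E'
from h import *
import pickle
s=telemetry.state();print(s["eef_pos"],s["wrist_force"],s["width"])
a,b=cap("scene"),cap("side");pickle.dump((a,b),open("lift.pkl","wb"))
P=s["eef_pos"]
u,v=proj(a,P+[0,0,-.03]).astype(int);p,q=proj(b,P+[0,0,-.03]).astype(int)
f=lambda c,u,v:cv2.resize(c["color"][v-50:v+50,u-32:u+33],None,fx=6,fy=6,interpolation=cv2.INTER_CUBIC)
print(u,v,p,q);cv2.imwrite("pics/lift.png",np.hstack([f(a,u,v),f(b,p,q)]))
E
```

```text
[ 0.48024945 -0.16491371  0.21518075] [ 0.11127404 -0.44712741 -3.14821584] 0.02184348899635823
212 211 286 239
```

View pics/lift.png

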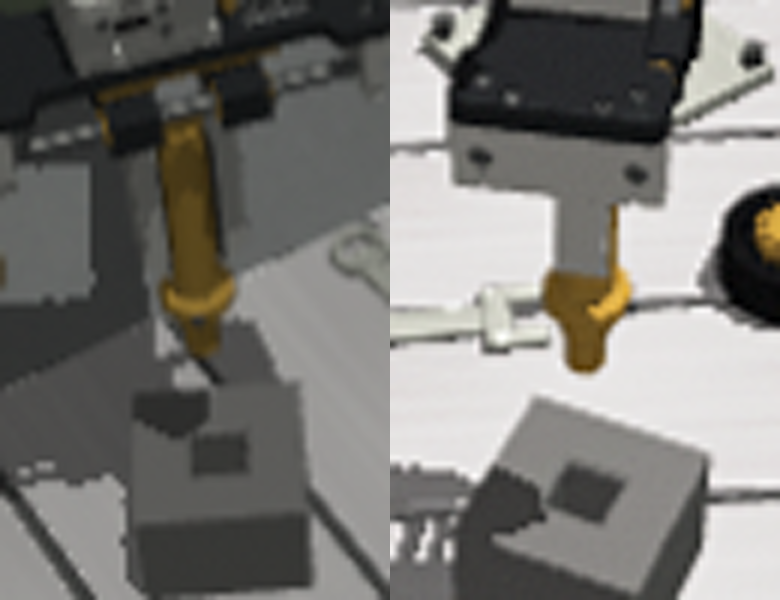

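The drift is held upright in the fingers. The well mouth is at scene (216.5,236.5) and side (286.7,270.7), and the nose tip is at scene (213.8,219.5) and side (286.5,250.3).

```bash
python3 - <<'E'
from h import *
import pickle
a,b=pickle.load(open("lift.pkl","rb"))
print("well",tri(a,(216.3,236.3),b,(286.5,270.5)),onz(a,216.3,236.3,.073),onz(b,286.5,270.5,.073))
print("nose",tri(a,(213.8,219.3),b,(286.5,250)))
print("collar",tri(a,(212.6,210.5),b,(286.5,238.5)))
# tilt: collar & head direction in scene crop vs vertical
for z in(.15,.18,.21,.25): print(z,proj(a,(.4805,-.165,z)),proj(b,(.4805,-.165,z)))
E
```

```text
well [ 0.48275122 -0.16495718  0.0801411 ] [ 0.47681842 -0.16184396  0.073     ] [ 0.48368682 -0.15981792  0.073     ]
nose [ 0.48140574 -0.16546177  0.15289246]
collar [ 0.48108241 -0.16531237  0.18925305]
0.15 [213.79839047 219.91765764] [285.95006826 250.51498291]
0.18 [212.89692719 212.57340872] [286.19040279 241.3822637 ]
0.21 [211.96666684 204.95988809] [286.44202047 231.82212331]
0.25 [210.67949936 194.36631487] [286.79652783 218.35504378]
```

```bash
python3 - <<'E'
from h import *
import pickle
c=pickle.load(open("w1.pkl","rb"))
D=np.array([onz(c,u,v,.093) for u,v in((307.9,213.3),(257.8,201.8),(293.9,164.1))]);C=D.mean(0);print(D,C,np.linalg.norm(D-C,axis=1))
off(D[0]+[0,0,.085])
M=rot(telemetry.state()["ee_rot"])
for i,j in((0,1),(1,2),(2,0)): print("ABC"[i],"->","ABC"[j],(M.T@(D[j]-D[i])*1000).round(1))
E
```

```text
[[0.54684079 0.2013132  0.093     ]
 [0.51988145 0.14732441 0.093     ]
 [0.48633213 0.19794799 0.093     ]] [0.51768479 0.1821952  0.093     ] [0.03486503 0.03493991 0.0350876 ]
offset [ 18.3 371.8  37.6] tilt 0.13 tool y ang 1.342
A -> B [ 14.  -58.7  -0. ]
B -> C [44.2 41.7  0.1]
C -> A [-58.2  17.   -0.1]
```

Emit:
send_rows --pt "2 30 0" --pt "4 85 0" --pt "8 140 0" --pt "11 195 0" --pt "13 250 0" --pt "16 305 0" --pt "18 350 0" --pt "18 372 0" --pt "18 372 20" --pt "18 372 40" --pt "18 372 40" --spin '[0,0,0,0,0,0,0,0,0,0,0]'

```text
time: 8.22
eef_pos: [0.546, 0.1999, 0.1738]
ee_rot: [-0.003, 0.114, 0.993, -0.001]
wrist_force: [-0.1, -0.1, -2.9]
width: 0.0216
finger_force: 58.0
```

```bash
python3 - <<'E'
from h import *
import pickle
a,b=cap("scene"),cap("side");s=telemetry.state();print(s["eef_pos"],s["wrist_force"])
P=s["eef_pos"]+[0,0,-.07]
u,v=proj(a,P).astype(int);p,q=proj(b,P).astype(int)
f=lambda c,u,v:cv2.resize(c["color"][v-45:v+45,u-40:u+40],None,fx=5,fy=5,interpolation=cv2.INTER_CUBIC)
cv2.imwrite("pics/A.png",np.hstack([f(a,u,v),f(b,p,q)]))
E
```

```text
[0.54803022 0.20035912 0.17650642] [-1.01756725 -0.8842255  -4.06435834]
```

View pics/A.png

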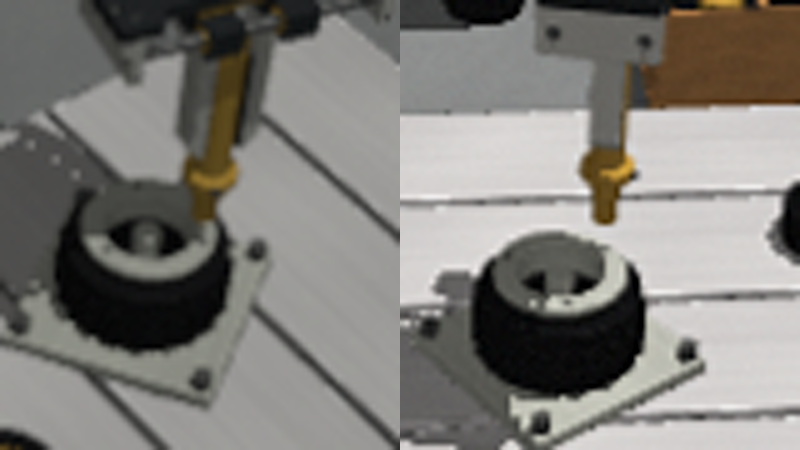

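Nose is above rim A with about 20 mm clear. I'll descend gently.

Emit:
send_rows --pt "0 0 4" --pt "0 0 8" --pt "0 0 11" --pt "0 0 12" --pt "0 0 12" --spin '[0,0,0,0,0]'

```text
time: 8.95
eef_pos: [0.5478, 0.201, 0.1644]
ee_rot: [-0.0, 0.114, 0.993, -0.0]
wrist_force: [0.5, -0.1, -2.9]
width: 0.0215
finger_force: 58.0
```

Emit:
send_rows --pt "0 0 1" --pt "0 0 2" --pt "0 0 2" --spin '[0,0,0]'

```text
time: 9.32
eef_pos: [0.5478, 0.201, 0.1624]
ee_rot: [-0.0, 0.114, 0.993, -0.0]
wrist_force: [-0.0, -0.5, -2.0]
width: 0.0214
finger_force: 58.0
```

Emit:
send_rows --pt "0 0 1" --pt "0 0 2" --pt "0 0 2" --spin '[0,0,0]'

```text
time: 9.7
eef_pos: [0.5478, 0.2009, 0.1603]
ee_rot: [-0.0, 0.114, 0.993, -0.0]
wrist_force: [0.2, 0.6, -2.5]
width: 0.0215
finger_force: 58.0
```

Emit:
send_rows --pt "0 0 1" --pt "0 0 2" --pt "0 0 2" --spin '[0,0,0]'

```text
time: 10.07
eef_pos: [0.5478, 0.201, 0.1583]
ee_rot: [-0.0, 0.114, 0.993, -0.0]
wrist_force: [0.2, 0.3, -3.2]
width: 0.0217
finger_force: 58.0
```

Emit:
send_rows --pt "0 0 0.7" --pt "0 0 1.5" --pt "0 0 1.5" --spin '[0,0,0]'

```text
time: 10.45
eef_pos: [0.5478, 0.201, 0.1569]
ee_rot: [-0.0, 0.114, 0.993, -0.0]
wrist_force: [0.2, -0.1, -3.5]
width: 0.0213
finger_force: 58.0
```

Emit:
send_rows --pt "0 0 0.7" --pt "0 0 1.5" --pt "0 0 1.5" --spin '[0,0,0]'

```text
time: 10.82
eef_pos: [0.5478, 0.201, 0.1553]
ee_rot: [-0.0, 0.114, 0.993, -0.0]
wrist_force: [-0.4, 0.3, -3.2]
width: 0.0214
finger_force: 58.0
```

Emit:
send_rows --pt "0 0 0.7" --pt "0 0 1.5" --pt "0 0 1.5" --spin '[0,0,0]'

```text
time: 11.2
eef_pos: [0.5478, 0.201, 0.1538]
ee_rot: [-0.0, 0.114, 0.993, -0.0]
wrist_force: [-0.5, -0.4, -3.4]
width: 0.0216
finger_force: 58.0
```

Emit:
send_rows --pt "0 0 0.7" --pt "0 0 1.5" --pt "0 0 1.5" --spin '[0,0,0]'

```text
time: 11.58
eef_pos: [0.5478, 0.201, 0.1523]
ee_rot: [-0.0, 0.114, 0.993, -0.0]
wrist_force: [-0.5, -0.1, -3.6]
width: 0.0215
finger_force: 58.0
```

Emit:
send_rows --pt "0 0 0.7" --pt "0 0 1.5" --pt "0 0 1.5" --spin '[0,0,0]'

```text
time: 11.95
eef_pos: [0.5481, 0.201, 0.1517]
ee_rot: [0.0, 0.114, 0.993, 0.0]
wrist_force: [-2.1, -0.7, 2.4]
width: 0.0214
finger_force: 58.0
```

Contact at A with TCP z about 0.152 (net +6 N, roughly 7 N/mm arm compliance). I'll push about 1.5 mm.

Emit:
send_rows --pt "0 0 0.7" --pt "0 0 1.3" --pt "0 0 1.9" --pt "0 0 2.5" --pt "0 0 2.5" --spin '[0,0,0,0,0]'

```text
time: 12.58
eef_pos: [0.5484, 0.201, 0.1508]
ee_rot: [0.001, 0.114, 0.993, 0.0]
wrist_force: [-3.5, -0.3, 10.0]
width: 0.0215
finger_force: 58.0
```

Emit:
send_rows --pt "0 0 -4" --pt "2 -10 -8" --pt "8 -35 -8" --pt "14 -58 -8" --pt "14 -59 -6" --pt "14 -59 -3.5" --pt "14 -59 -2" --pt "14 -59 -1" --pt "14 -59 -0.4" --pt "14 -59 0" --pt "14 -59 0" --spin '[0,0,0,0,0,0,0,0,0,0,0]'

```text
time: 13.95
eef_pos: [0.5213, 0.1467, 0.1508]
ee_rot: [0.0, 0.114, 0.994, -0.001]
wrist_force: [-5.1, -2.9, 9.4]
width: 0.0217
finger_force: 58.0
```

Emit:
send_rows --pt "0 0 -4" --pt "8 8 -8" --pt "26 25 -8" --pt "43 41 -8" --pt "44 42 -6" --pt "44 42 -3.5" --pt "44 42 -2" --pt "44 42 -1" --pt "44 42 0" --pt "44 42 0.6" --pt "44 42 0.6" --spin '[0,0,0,0,0,0,0,0,0,0,0]'

```text
time: 15.32
eef_pos: [0.4879, 0.1979, 0.1502]
ee_rot: [-0.0, 0.115, 0.993, 0.001]
wrist_force: [-5.3, 2.3, 10.0]
width: 0.0213
finger_force: 58.0
```

Emit:
send_rows --pt "0 0 -4" --pt "-12 4 -8" --pt "-35 10 -8" --pt "-57 17 -8" --pt "-58 17 -5" --pt "-58 17 -2" --pt "-58 17 -0.8" --pt "-58 17 0.2" --pt "-58 17 0.9" --pt "-58 17 1.4" --pt "-58 17 1.4" --spin '[0,0,0,0,0,0,0,0,0,0,0]'

```text
time: 16.7
eef_pos: [0.5488, 0.2007, 0.1497]
ee_rot: [0.002, 0.114, 0.993, -0.0]
wrist_force: [-1.9, -1.5, 9.0]
width: 0.0214
finger_force: 58.0
```

Emit:
send_rows --pt "0 0 -4" --pt "2 -10 -8" --pt "8 -35 -8" --pt "14 -58 -8" --pt "14 -59 -5" --pt "14 -59 -2" --pt "14 -59 -0.8" --pt "14 -59 0" --pt "14 -59 0.6" --pt "14 -59 0.6" --spin '[0,0,0,0,0,0,0,0,0,0]'

```text
time: 17.95
eef_pos: [0.5198, 0.1454, 0.1474]
ee_rot: [-0.001, 0.114, 0.994, -0.002]
wrist_force: [-6.3, -5.4, 10.1]
width: 0.0215
finger_force: 58.0
```

Emit:
send_rows --pt "0 0 -4" --pt "8 8 -8" --pt "26 25 -8" --pt "43 41 -8" --pt "44 42 -5" --pt "44 42 -2" --pt "44 42 -0.8" --pt "44 42 0" --pt "44 42 0.6" --pt "44 42 0.6" --spin '[0,0,0,0,0,0,0,0,0,0]'

```text
time: 19.2
eef_pos: [0.4871, 0.199, 0.1473]
ee_rot: [-0.001, 0.115, 0.993, 0.002]
wrist_force: [-6.4, 3.3, 9.3]
width: 0.0218
finger_force: 58.0
```

Emit:
send_rows --pt "0 0 -4" --pt "-12 4 -8" --pt "-35 10 -8" --pt "-57 17 -8" --pt "-58 17 -5" --pt "-58 17 -2" --pt "-58 17 -0.8" --pt "-58 17 0" --pt "-58 17 0.6" --pt "-58 17 0.6" --spin '[0,0,0,0,0,0,0,0,0,0]'

```text
time: 20.45
eef_pos: [0.5494, 0.2006, 0.1479]
ee_rot: [0.003, 0.114, 0.993, 0.0]
wrist_force: [-0.7, -1.7, 7.4]
width: 0.0216
finger_force: 58.0
```

```bash
python3 - <<'E'
from h import *
import pickle
a,b=cap("scene"),cap("side");s=telemetry.state();print(s["eef_pos"],s["wrist_force"])
P=s["eef_pos"]+[0,0,-.06]
u,v=proj(a,P).astype(int);p,q=proj(b,P).astype(int)
f=lambda c,u,v:cv2.resize(c["color"][v-45:v+45,u-40:u+40],None,fx=5,fy=5,interpolation=cv2.INTER_CUBIC)
cv2.imwrite("pics/A2.png",np.hstack([f(a,u,v),f(b,p,q)]))
E
```

```text
[0.54940742 0.20062568 0.14786222] [-1.27629345 -1.69491272  8.05307384]
```

View pics/A2.png

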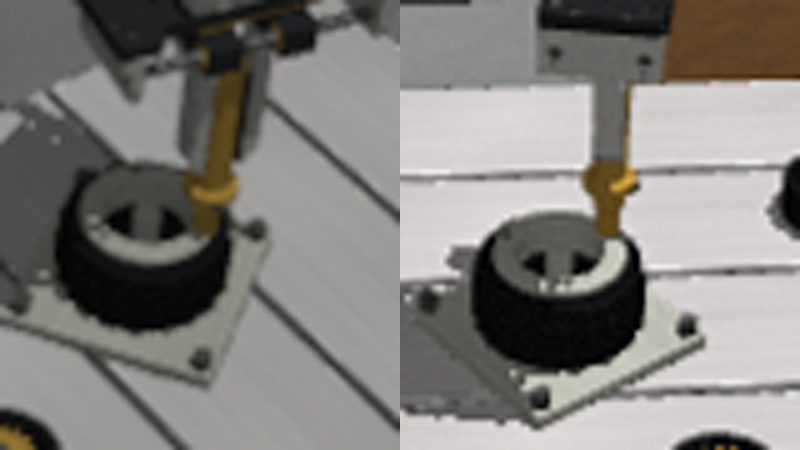

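Nose is seated on rim A in both views and the cup is sinking evenly. Continuing the rounds.

Emit:
send_rows --pt "0 0 -4" --pt "2 -10 -8" --pt "8 -35 -8" --pt "15 -58 -8" --pt "15 -59 -5" --pt "15 -59 -2" --pt "15 -59 -0.8" --pt "15 -59 0" --pt "15 -59 0.6" --pt "15 -59 0.6" --spin '[0,0,0,0,0,0,0,0,0,0]'

```text
time: 21.8
eef_pos: [0.5197, 0.1466, 0.1461]
ee_rot: [-0.001, 0.114, 0.994, -0.001]
wrist_force: [-4.9, -3.4, 9.7]
width: 0.0212
finger_force: 58.0
```

Emit:
send_rows --pt "0 0 -4" --pt "8 8 -8" --pt "26 25 -8" --pt "43 41 -8" --pt "44 42 -5" --pt "44 42 -2" --pt "44 42 -0.8" --pt "44 42 0" --pt "44 42 0.6" --pt "44 42 0.6" --spin '[0,0,0,0,0,0,0,0,0,0]'

```text
time: 23.05
eef_pos: [0.4865, 0.1988, 0.1457]
ee_rot: [-0.001, 0.115, 0.993, 0.001]
wrist_force: [-6.0, 1.9, 9.5]
width: 0.0213
finger_force: 58.0
```

Emit:
send_rows --pt "0 0 -4" --pt "-12 4 -8" --pt "-35 10 -8" --pt "-57 17 -8" --pt "-58 17 -5" --pt "-58 17 -2" --pt "-58 17 -0.8" --pt "-58 17 0.2" --pt "-58 17 1.2" --pt "-58 17 1.2" --spin '[0,0,0,0,0,0,0,0,0,0]'

```text
time: 24.3
eef_pos: [0.5489, 0.2009, 0.1457]
ee_rot: [0.003, 0.114, 0.993, 0.0]
wrist_force: [-1.2, -1.1, 8.0]
width: 0.0212
finger_force: 58.0
```

Emit:
send_rows --pt "0 0 -4" --pt "2 -10 -8" --pt "8 -35 -8" --pt "14 -58 -8" --pt "14 -59 -5" --pt "14 -59 -2" --pt "14 -59 -0.8" --pt "14 -59 0" --pt "14 -59 0.4" --pt "14 -59 0.4" --spin '[0,0,0,0,0,0,0,0,0,0]'

```text
time: 25.55
eef_pos: [0.5192, 0.1461, 0.1448]
ee_rot: [-0.001, 0.114, 0.994, -0.002]
wrist_force: [-7.7, -4.7, 14.7]
width: 0.0212
finger_force: 58.0
```

Emit:
send_rows --pt "0 0 -4" --pt "8 8 -8" --pt "26 25 -8" --pt "43 41 -8" --pt "44 42 -5" --pt "44 42 -2" --pt "44 42 -0.8" --pt "44 42 0" --pt "44 42 0.6" --pt "44 42 0.6" --spin '[0,0,0,0,0,0,0,0,0,0]'

```text
time: 26.8
eef_pos: [0.4863, 0.1993, 0.1445]
ee_rot: [-0.001, 0.114, 0.993, 0.002]
wrist_force: [-7.7, 2.5, 15.1]
width: 0.0211
finger_force: 58.0
```

Emit:
send_rows --pt "0 0 -4" --pt "-12 4 -8" --pt "-35 10 -8" --pt "-57 17 -8" --pt "-58 17 -5" --pt "-58 17 -2" --pt "-58 17 -0.8" --pt "-58 17 0.2" --pt "-58 17 0.8" --pt "-58 17 0.8" --spin '[0,0,0,0,0,0,0,0,0,0]'

```text
time: 28.05
eef_pos: [0.5493, 0.2009, 0.1448]
ee_rot: [0.003, 0.114, 0.993, 0.0]
wrist_force: [-1.4, -2.8, 11.8]
width: 0.0217
finger_force: 58.0
```

Force is climbing (about 18 N net at B and C), so the flange is close to home. One more firm round.

Emit:
send_rows --pt "0 0 0.5" --pt "0 0 1" --pt "0 0 1" --spin '[0,0,0]'

```text
time: 28.42
eef_pos: [0.5494, 0.2009, 0.1445]
ee_rot: [0.003, 0.114, 0.993, 0.0]
wrist_force: [-1.0, -1.9, 14.7]
width: 0.0216
finger_force: 58.0
```

Emit:
send_rows --pt "0 0 -4" --pt "2 -10 -8" --pt "8 -35 -8" --pt "14 -58 -8" --pt "14 -59 -5" --pt "14 -59 -2" --pt "14 -59 -0.8" --pt "14 -59 0" --pt "14 -59 0" --spin '[0,0,0,0,0,0,0,0,0]'

```text
time: 29.55
eef_pos: [0.5179, 0.1448, 0.1436]
ee_rot: [-0.002, 0.114, 0.994, -0.003]
wrist_force: [-13.0, -6.4, 25.1]
width: 0.021
finger_force: 58.0
```

Emit:
send_rows --pt "0 0 -4" --pt "8 8 -8" --pt "26 25 -8" --pt "43 41 -8" --pt "44 42 -5" --pt "44 42 -2" --pt "44 42 -0.8" --pt "44 42 0" --pt "44 42 0" --spin '[0,0,0,0,0,0,0,0,0]'

```text
time: 30.68
eef_pos: [0.485, 0.2005, 0.1433]
ee_rot: [-0.002, 0.114, 0.993, 0.002]
wrist_force: [-11.6, 3.6, 21.1]
width: 0.0214
finger_force: 58.0
```

Emit:
send_rows --pt "0 0 -4" --pt "-12 4 -8" --pt "-35 10 -8" --pt "-57 17 -8" --pt "-58 17 -5" --pt "-58 17 -2" --pt "-58 17 -0.8" --pt "-58 17 0.2" --pt "-58 17 0.2" --spin '[0,0,0,0,0,0,0,0,0]'

```text
time: 31.8
eef_pos: [0.5503, 0.2011, 0.1442]
ee_rot: [0.004, 0.114, 0.993, 0.001]
wrist_force: [-0.2, -1.0, 14.5]
width: 0.0216
finger_force: 58.0
```

Emit:
send_rows --pt "0 0 0.5" --pt "0 0 1" --pt "0 0 1.5" --pt "0 0 1.5" --spin '[0,0,0,0]'

```text
time: 32.3
eef_pos: [0.5505, 0.2011, 0.1438]
ee_rot: [0.005, 0.114, 0.993, 0.001]
wrist_force: [-2.1, -2.2, 18.4]
width: 0.0216
finger_force: 58.0
```

Emit:
send_rows --pt "0 0 -4" --pt "0 0 -20" --pt "0 0 -40" --pt "0 0 -60" --pt "-20 -40 -70" --pt "-20 -90 -70" --pt "-20 -120 -70" --pt "-20 -120 -70" --pt "-20 -120 -70" --spin '[0,0,0,0,0,0,0,0,0]'

```text
time: 33.42
eef_pos: [0.5387, 0.0803, 0.2072]
ee_rot: [-0.001, 0.114, 0.993, 0.0]
wrist_force: [0.1, 0.1, -3.3]
width: 0.0214
finger_force: 58.0
```

```bash
python3 - <<'E'
from h import *
import pickle
s=telemetry.state();print(s["eef_pos"],s["wrist_force"],s["ee_rot"])
a,b=cap("scene"),cap("side");pickle.dump((a,b),open("end.pkl","wb"))
P=np.array([.518,.182,.08]);f=lambda c,u,v:cv2.resize(c["color"][v-40:v+30,u-32:u+33],None,fx=6,fy=6,interpolation=cv2.INTER_CUBIC)
u,v=proj(a,P).astype(int);p,q=proj(b,P).astype(int)
cv2.imwrite("pics/end.png",np.hstack([f(a,u,v),f(b,p,q)]))
# drift axis check: nose and collar
N=s["eef_pos"];print(proj(a,N+[0,0,-.062]),proj(b,N+[0,0,-.062]))
for c in(a,b):
    hsv=cv2.cvtColor(c["color"],cv2.COLOR_BGR2HSV);m=cv2.inRange(hsv,(10,120,40),(30,255,255));u,v=proj(c,N+[0,0,-.045]).astype(int)
    for y in range(v-25,v+18,2):
        x=np.where(m[y,u-20:u+20])[0]+u-20
        if len(x):print(y,x.min(),x.max(),end="; ")
    print()
E
```

```text
[0.53866554 0.08031856 0.20723348] [ 0.13651972  0.13350104 -3.3119767 ] [-7.31442065e-04  1.14225859e-01  9.93454489e-01  3.11382043e-04]
[298.77917616 197.51310239] [299.34798124 187.13177786]
168 299 305; 170 299 305; 172 299 304; 174 299 304; 176 299 304; 178 299 304; 180 299 304; 182 298 303; 184 298 303; 186 295 305; 188 295 305; 190 296 305; 192 297 303; 194 297 300; 196 297 301; 
165 304 304; 167 304 304; 169 304 304; 173 296 305; 175 295 305; 177 295 305; 179 297 303; 181 297 302; 183 297 302; 185 297 302; 187 298 302;
```

View pics/end.png

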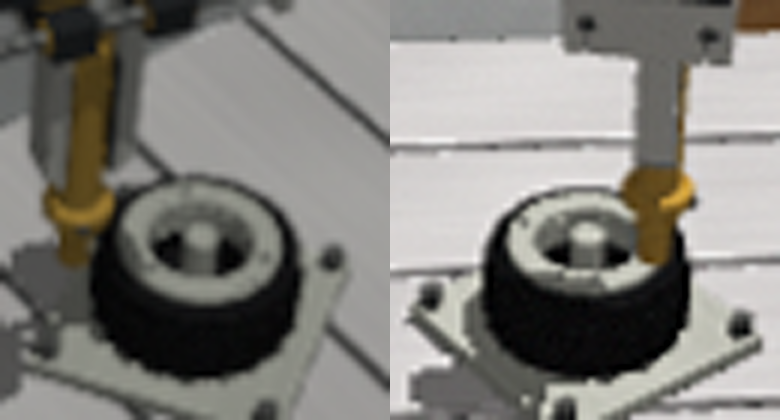

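The cup looks seated flush and level in both views, with the dimples visible. Next I check the drift's lean in the grip and compute the return move.

```bash
python3 - <<'E'
from h import *
N=telemetry.state()["eef_pos"]
import pickle
a,b=pickle.load(open("end.pkl","rb"))
for dz in(.0,-.03,-.06): print(dz,proj(a,N+[0,0,dz]).round(1),proj(b,N+[0,0,dz]).round(1))
print(tri(a,(299,196.5),b,(300,187.5)),tri(a,(300.2,188),b,(300.2,175.5)))
off((.481,-.1655,.2165))
c=cap("wrist");s=telemetry.state();print(s["wrist_force"])
D=[onz(c,*proj(c,p),.087) for p in ((.5468,.2013,.087),)];print(proj(c,(.5177,.1822,.086)))
E
```

```text
0.0 [300.2 182. ] [300.4 168.7]
-0.03 [299.6 189.6] [299.9 177.7]
-0.06 [299. 197.] [299.5 186.4]
[0.53926624 0.07981333 0.14692079] [0.53961448 0.08191517 0.18389153]
offset [   0.9 -253.    -9.2] tilt 0.06 tool y ang 1.343
[ 0.30064805 -0.48595802 -2.91584627]
[396.05763323 154.65371475]
```

Emit:
send_rows --pt "0 -40 -9" --pt "0 -95 -9" --pt "1 -150 -9" --pt "1 -205 -9" --pt "1 -240 -9" --pt "1 -253 -9" --pt "1 -253 10" --pt "1 -253 35" --pt "1 -253 50" --pt "1 -253 50" --pt "1 -253 50" --spin '[0,0,0,0,0,0,0,0,0,0,0]'

```text
time: 34.95
eef_pos: [0.4816, -0.1663, 0.1586]
ee_rot: [0.001, 0.114, 0.994, -0.0]
wrist_force: [-0.5, -0.5, -2.9]
width: 0.0218
finger_force: 58.0
```

```bash
python3 - <<'E'
from h import *
for i in range(1):
    off((.481,-.1655,.142))
a,b=cap("scene"),cap("side");s=telemetry.state();print(s["eef_pos"],s["wrist_force"])
P=s["eef_pos"]+[0,0,-.065]
f=lambda c,u,v:cv2.resize(c["color"][v-35:v+35,u-32:u+33],None,fx=6,fy=6,interpolation=cv2.INTER_CUBIC)
u,v=proj(a,P).astype(int);p,q=proj(b,P).astype(int);print(u,v,p,q)
cv2.imwrite("pics/ret.png",np.hstack([f(a,u,v),f(b,p,q)]))
E
```

```text
offset [ 0.8  0.7 16.6] tilt 0.09 tool y ang 1.343
[ 0.48176992 -0.16662034  0.15898753] [-0.16229478  0.59518672 -3.38937041]
215 233 286 267
```

View pics/ret.png

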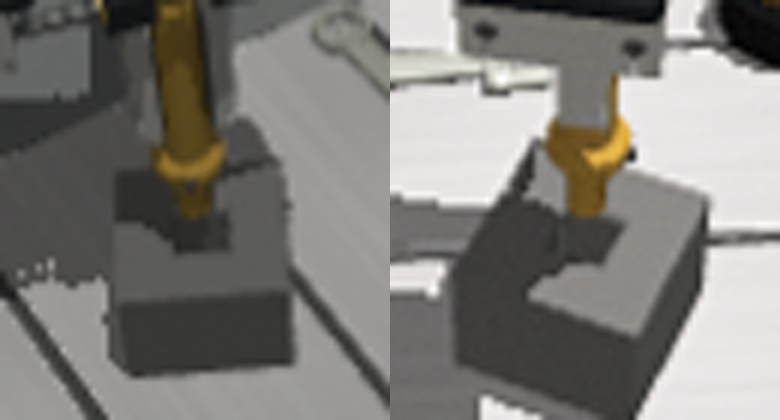

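Nose is centred over the well in both views. Lowering in stages.

Emit:
send_rows --pt "0.5 0.5 5" --pt "0.5 0.5 10" --pt "0.5 0.5 15" --pt "0.5 0.5 18" --pt "0.5 0.5 20" --pt "0.5 0.5 20" --spin '[0,0,0,0,0,0]'

```text
time: 35.8
eef_pos: [0.4804, -0.1658, 0.1376]
ee_rot: [-0.0, 0.114, 0.993, 0.0]
wrist_force: [0.1, 0.1, -3.1]
width: 0.0214
finger_force: 58.0
```

Emit:
send_rows --pt "0 0 4" --pt "0 0 8" --pt "0 0 12" --pt "0 0 15" --pt "0 0 15" --spin '[0,0,0,0,0]'

```text
time: 36.42
eef_pos: [0.4802, -0.1656, 0.1223]
ee_rot: [-0.0, 0.114, 0.993, 0.0]
wrist_force: [0.7, 1.0, -3.7]
width: 0.0214
finger_force: 58.0
```

Emit:
send_rows --pt "0 0 4" --pt "0 0 8" --pt "0 0 11" --pt "0 0 13" --pt "0 0 13" --spin '[0,0,0,0,0]'

```text
time: 37.05
eef_pos: [0.4803, -0.1657, 0.1095]
ee_rot: [-0.0, 0.114, 0.993, 0.0]
wrist_force: [-0.2, 0.1, -3.3]
width: 0.0213
finger_force: 58.0
```

Emit:
send_rows --pt "0 0 1" --pt "0 0 2" --pt "0 0 3" --pt "0 0 3" --spin '[0,0,0,0]'

```text
time: 37.55
eef_pos: [0.4804, -0.1657, 0.1067]
ee_rot: [-0.0, 0.114, 0.993, 0.0]
wrist_force: [-0.5, -0.4, -3.2]
width: 0.0214
finger_force: 58.0
```

Emit:
send_rows --pt "0 0 0.5" --pt "0 0 1" --pt "0 0 1.5" --pt "0 0 1.5" --spin '[0,0,0,0]'

```text
time: 38.05
eef_pos: [0.4805, -0.1658, 0.1065]
ee_rot: [0.0, 0.114, 0.993, -0.0]
wrist_force: [-2.8, 2.4, 5.2]
width: 0.0215
finger_force: 58.0
```

Collar is on the stand at the original grasp height. Releasing.

Emit:
send_rows --pt "0 0 -1" --pt "0 0 -1" --pt "0 0 -1" --pt "0 0 -1" --spin '[0,0,0,0]' --newtons 10

```text
time: 38.55
eef_pos: [0.4807, -0.1659, 0.1065]
ee_rot: [0.0, 0.114, 0.993, -0.0]
wrist_force: [-0.8, -0.2, 1.9]
width: 0.0218
finger_force: 10.0
```

Emit:
send_rows --pt "0 0 0" --pt "0 0 0" --pt "0 0 0" --pt "0 0 0" --pt "0 0 0" --pt "0 0 0" --spin '[0,0,0,0,0,0]' --jaw 1

```text
time: 39.3
eef_pos: [0.4804, -0.1658, 0.1062]
ee_rot: [0.0, 0.114, 0.993, -0.0]
wrist_force: [-0.9, 0.1, -0.4]
width: 0.0786
finger_force: 0.0
```

Emit:
send_rows --pt "0 0 -15" --pt "0 0 -45" --pt "0 0 -90" --pt "0 0 -140" --pt "0 0 -190" --pt "0 0 -220" --pt "0 0 -220" --pt "0 0 -220" --spin '[0,0,0,0,0,0,0,0]'

```text
time: 40.3
eef_pos: [0.4798, -0.1654, 0.3251]
ee_rot: [-0.001, 0.114, 0.993, 0.0]
wrist_force: [-0.1, 0.1, -0.9]
width: 0.0936
finger_force: 0.0
```

```bash
python3 - <<'E'
from h import *
a,b=cap("scene"),cap("side");s=telemetry.state();print(s["eef_pos"],s["wrist_force"],s["width"])
f=lambda c,u,v:cv2.resize(c["color"][v-35:v+30,u-28:u+28],None,fx=4,fy=4,interpolation=cv2.INTER_CUBIC)
L=[]
for P in([.4815,-.165,.12],[.518,.182,.08]):
    for c in(a,b): L.append(f(c,*proj(c,P).astype(int)))
cv2.imwrite("pics/fin.png",np.vstack([np.hstack(L[:2]),np.hstack(L[2:])]))
E
```

```text
[ 0.47942859 -0.16523364  0.32405669] [-0.11071478 -1.35025356  0.03046283] 0.09413902652254102
```

View pics/fin.png

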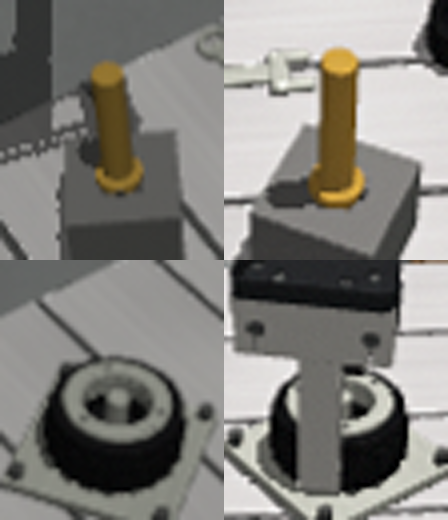

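```bash
python3 -c "
from bench import r
print(r.hand_in())"
```

```text
the job is handed in; nothing more can be done
None
```

The job is handed in at about 40 s of the 64 s and no verdict was returned. The cup went in by turns until all three dimples stopped at matching heights (about 18–32 N), and the drift is back hanging in its stand. I viewed 11 pictures, one over the limit of 10.

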